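# Index the press table and show the pressed bush to the inspection camera

## Robot

A 6-joint arm with a two-finger parallel gripper is mounted at the origin on the work surface. World frame = base frame: x ahead of the robot, y to its left, z up, the work surface at z = 0. Lengths are in m, angles in degrees, forces in N, time in s.
With the tool pointing down it reaches from about 0.3 to 0.85 m from the base axis. Payload 4.2 kg.
Tool frame: the origin (TCP) lies between the finger pads; the fingertips stand 17 mm ahead of it and the grasp point (between the pads) lies 2 mm behind it; z points along the fingers, y is the line along which they close (so a half turn about z gives the same grasp; the last joint's range is limited). The gripper opens to 91 mm and grips with 3 to 60 N. Pads are 32 mm wide; open, the fingers measure 118 mm over their backs; the gripper's body (76 mm by 178 mm) begins 60 mm behind the grasp point.
Start: joints at [75.86, 18.312, 89.639, -0, 72.044, -1.146], TCP at [0.129, 0.56, 0.231] pointing down, gripper open.
Joint ranges: [-177.97, 177.97], [-48.28, 115.42], [12.27, 149.76], [-77.06, 257.06], [2.81, 150.46], [-146.56, 146.56]. Speed limits (degrees/s): [147.25, 147.25, 180, 180, 180, 180].

## Interface

Orientations are given as [roll, pitch, yaw] about the fixed x, y, z axes, in that order (R = Rz(yaw) Ry(pitch) Rx(roll)).
In Python, from workcell import arm gives the robot as it stands.
- The arm moves only by the tool jog_arm, never from a script. Its argument "steps" is a list of rows, each an object of numbers: "jaw": the opening, from -1 (shut) to 1 (fully open), so that 0 is half open; "dx", "dy", "dz": the shift along the tool's x, y, z in m; "wx", "wy", "wz": the turn, a rotation vector about the tool's x, y, z in rad. A call has 1 to 5 rows; each row shifts and turns the commanded pose from where the row before left it, along the tool's axes as they then stand; what a row does not reach is not made up. A row lasts 1/12 s, in which the tool goes at most 41.7 mm and 7.16 degrees, less where a joint would pass 70% of its speed; a pose out of reach is approached as far as the arm can. A call with a gripper value outside its range is refused whole. The fingers move at their own pace and stop on an object; "newtons" is the grip in N (left out, the last holds). Time passes only in rows, so rows that do not move let the fingers close. It gives the time, the measured TCP pose, the force, the opening and the grip force at its end, in the units of the state.
- arm.read_state(): the state, without advancing time (a new reading comes with each control period).
- arm.snapshot(name): name is "side" or "top"; returns the picture (420x560x3 uint8, red, green, blue); there is no depth.
- arm.camera_info(name): a dict with "fx", "fy", "cx", "cy" (pixels), "k1" (the pictures are not rectified: a ray, as slopes to the right and down, at radius r is drawn at 1 + k1 r^2 times it, then the intrinsics apply), "pose" (4x4, takes a point from camera to world coordinates). Camera axes: x right, y down, z forward; pixel columns grow to the right and rows downward; lengths in m; the calibration is good to about 2 mm. A picture is of the moment at which its call begins. camera_info takes no time and is no camera call.
- arm.sign_off(): hands the job in; it is judged then, once.
The state is a dict: "t": time; "qpos": joint angles; "qvel": joint speeds; "effort": joint torques, N m; "eef_pos": TCP position; "ee_rot": TCP orientation; "wrist_force": force on the tool from outside, world axes, zero at the start; "wrist_torque": the same for the moment, N m; "gripper_width": finger opening in m; "grip_force": force on a finger pad.
Only numpy, scipy, OpenCV 4.12 (cv2) and the standard library are available. Lean on these libraries where they do the work, as an engineer would, in place of code of your own. Each camera call takes 0.05 s, during which the arm holds its last target. There are 200 camera calls.

## Task

The bush under the press ram is finished: turn the rotary table by its black bar one click anticlockwise (seen from above), so that this bush comes out from under the ram to the free front station and the next blank moves under it. Then lift the finished bush out and hold it still in the air in front of the small inspection camera that looks up from the bench: foot towards the lens, centred on the lens and square to it, with the foot 60 mm from the glass. Finish while holding it there; leave the two blanks in their nests and the rest of the bench as it is, and do not bump the camera.

Things in the scene. Friction and masses are not known exactly. Their poses are not given: they have to be found in the camera images.
- indexer: Fixed rotary table housing (dia 250, 28 mm high) with a green press on its +y side. Origin: on the axis, on the bench; z up. In its frame (mm): front (unload) station (-85, 0), press station (0, 85); ram tip at z 109 over it; press arm x -20..20, y 65..155, z 123..153; column x -30..30, y 140..190, up to 203; lever x 30..85, y 150..225, up to 230. Position and yaw differ at every start.
- turret (a joint): Angle of the rotary table (rad), 0 at the start, growing anticlockwise seen from above. It clicks every pi/2 (peak detent torque 0.17 N m; damping 0.1 N m s): past half way it pulls itself into the next detent when let go. Stops at +-1.75. One click anticlockwise is +1.571 and brings the nest from the press station to the front station.
- turn_bar (a point): Middle of the black bar on the centre post, 131 mm above the bench, for turning the table: 70 mm long, 12 thick, 26 high (top at 144 mm). The point turns with the table; the bar's length lies at -45 degrees from the point's x (towards -y), so fingers across it close along +45 degrees (between point x and y). At turret = 0 the point's axes are those of indexer.
- bush: The finished steel bush, under the press ram at the start: foot flange dia 38 mm, 8 high, then a barrel of dia 26 up to 50 mm; a pressed-in 10 mm pin stands 4 mm out of its top and shows flush in the foot. Origin: centre of its foot; z up along its axis. About 0.18 kg. It stands in a nest, foot 49 mm above the bench; its yaw means nothing.
- blank_a: Bush without pin, otherwise the same as the finished one, in the nest at the rear (indexer +x) station at the start; the next to be pressed. Stays in its nest.
- blank_b: Bush without pin in the nest at the right (indexer -y) station at the start. Stays in its nest.
- nest (a point): Floor centre of the nest in which the finished bush stands at the start; turns with the table. A nest is a steel cup on the table: outside diameter 52 mm, inside 42 mm, its rim 8 mm above its floor.
- nest_a (a point): Floor centre of blank_a's nest; turns with the table.
- nest_b (a point): Floor centre of blank_b's nest; turns with the table.
- inspection_camera: Fixed small camera on a steel foot plate (100 x 90 mm). Origin: underside centre of the plate, z up. The black head with lens and white ring light (dia 68 mm) looks up and leans 25 degrees from vertical towards the plate's own -x. The lens glass is 88 mm above the origin. Position and yaw differ at every start.
- lens_glass (a point): Centre of the front glass of the camera's lens; its z axis is the optical axis, pointing out of the lens, upwards.
- focus (a point): Point in the air on the optical axis, 60 mm from the lens glass, where the centre of the bush's foot is to be held; its z axis is the optical axis, pointing away from the lens (the bush's z should point the same way).
- screw_jar: Bystander, loose, to be left alone: glass jar with steel lid, diameter 56, height 75 mm; origin underside centre.
- wrench: Bystander, loose, to be left alone: open-ended wrench lying flat, 180 mm long; origin near its middle.
- screwdriver: Bystander, loose, to be left alone: screwdriver lying flat, 190 mm long; origin near its middle.
- spray_can: Bystander, loose, to be left alone: aluminium spray can, diameter 60, height 170 mm; origin underside centre.
- wood_block: Bystander, loose, to be left alone: wooden block 90 x 60 x 35 mm; origin underside centre.
- carton: Bystander, loose, to be left alone: cardboard carton 100 x 70 x 55 mm; origin underside centre.
- collar: Bystander, loose, to be left alone: dark steel collar, outside diameter 48, height 16 mm, lying flat; origin underside centre.
Things that resemble listed ones, but are neither listed nor needed, are in the scene too. What is shaped like the bush but green or purple is not meant.

How it is judged (in metres and radians):
On the way, in this order (a step that is already met when the one before it is completed fails the run):
1. the table is clicked one station anticlockwise, with the finished bush still in its nest (value of joint turret between 1.4808 and 1.6608 rad and velocity of joint turret between -0.15 and 0.15 rad/s and distance between bush and nest below 0.01 m), for 0.3 s.
2. the finished bush is lifted clear of its nest by the gripper (z of bush in the frame of nest above 0.04 m and contact force between bush and the fingers above 1 N), for 0.2 s.
At the end, for the whole second after the job is handed in: The finished bush hangs still in the fingers alone, foot within 12 mm of the focus point (60 mm from the glass on the lens axis), axis within 8 degrees of the lens axis, foot to the lens; the table rests one click on (1.571 +- 0.09 rad); both blanks stand in their nests (10 mm) (distance between bush and focus below 0.012 m and angle between the z axis of bush and the z axis of focus, either way round below 0.14 rad and angle between bush's own z axis and vertical below 0.8 rad and height (world z) of bush above 0.09 m and contact force between bush and the fingers above 1 N and contact force between bush and inspection_camera below 0.2 N and linear speed of bush below 0.03 m/s and value of joint turret between 1.4808 and 1.6608 rad and distance between blank_a and nest_a below 0.01 m and distance between blank_b and nest_b below 0.01 m and angle between each of blank_a, blank_b's own z axis and vertical below 0.2 rad); the arm keeps its last pose, push and grip.
It fails at once if something presses on the camera with more than 3 N (contact force between inspection_camera and anything else above 3 N).
It fails at once if a blank is pulled out of its nest or tipped (distance between blank_a and nest_a above 0.02 m or distance between blank_b and nest_b above 0.02 m or angle between any of blank_a, blank_b's own z axis and vertical above 0.5 rad).
It fails at once if a bystander is moved by more than 30 mm (distance of any of screw_jar, wrench, screwdriver, spray_can, wood_block, carton, collar from where it was at the start of the episode above 0.03 m).
It also fails if it takes over 59 s, if anything falls off the work surface, if the arm or the gripper's body presses on something with over 40 N, if the wrist force passes 120 N, or if a joint passes its speed limit or range.

## Working session

There is one attempt and no reset: what is moved stays moved. The work goes in short steps, Python scripts to look and compute and a tool call to move; the robot and the scene stay as the last step left them, time stands still between calls to the robot, and variables do not carry over. Pictures are saved under pics/ and viewed, at most 10 in all, crops included, and the job is handed in when it is done.

Besides the shell and the picture viewer there is one more tool, called after "Emit:" in YAML: its name, and indented under it one key for each argument. jog_arm: Moves the arm, as the interface text tells. Its arguments: {"type":"object","properties":{"steps":{"type":"array","items":{"type":"object","properties":{"jaw":{"type":"number"},"dx":{"type":"number"},"dy":{"type":"number"},"dz":{"type":"number"},"wx":{"type":"number"},"wy":{"type":"number"},"wz":{"type":"number"}}}},"newtons":{"type":"number"}},"required":["steps"]}

```bash
ls; mkdir -p pics; python3 - <<'E'
from workcell import arm
import cv2,numpy as np
s=arm.read_state();print(s['t'],s['eef_pos'],s['ee_rot'],s['gripper_width'])
for n in('side','top'):
    im=arm.snapshot(n);cv2.imwrite(f'pics/{n}0.png',im[:,:,::-1]);c=arm.camera_info(n);print(n,{k:(np.round(v,4).tolist()) for k,v in c.items()})
E
```

```text
pics
0.0 [0.1291762  0.55980081 0.23009583] [-1.79894458e+02  2.01485289e-04  1.67006009e+02] 0.09115382667068556
side {'fx': 534.4513, 'fy': 534.4513, 'cx': 277.1682, 'cy': 213.2225, 'k1': 0.0373, 'pose': [[0.872, -0.3635, 0.3279, 0.1539], [-0.4895, -0.6387, 0.5937, -0.7934], [-0.0064, -0.6782, -0.7349, 1.0375], [0.0, 0.0, 0.0, 1.0]]}
top {'fx': 516.547, 'fy': 516.547, 'cx': 286.328, 'cy': 212.4445, 'k1': -0.1383, 'pose': [[-0.0216, -0.9983, 0.0549, 0.5096], [-0.9997, 0.0221, 0.0098, -0.0634], [-0.0109, -0.0546, -0.9984, 1.364], [0.0, 0.0, 0.0, 1.0]]}
```

View pics/side0.png

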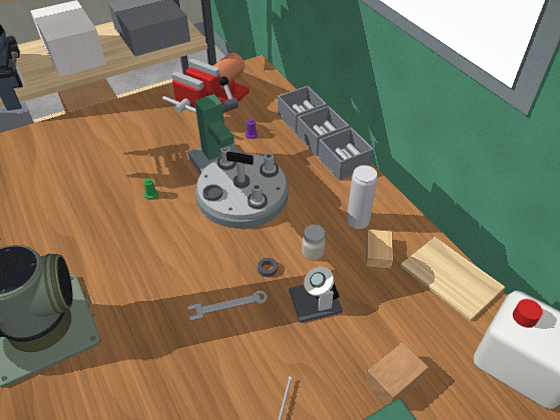

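View pics/top0.png

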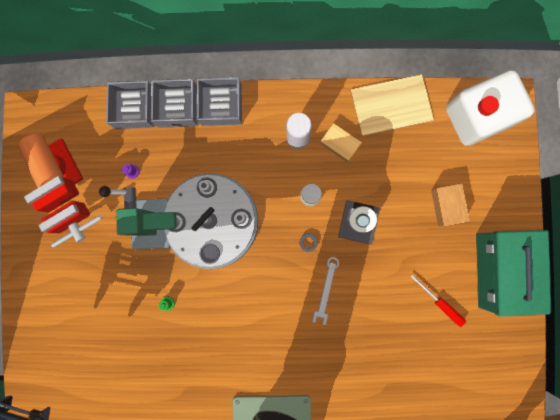

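The side view shows the rotary table at about (241,185) and the green press at (212,130). The camera is at (318,288). In the top view the table centre is at about (211,221), with the press to its left (+y) and the empty front nest at (210,252). The blanks are at (206,185) and (241,217), the bar is at (203,218), and the inspection lens is at (363,219).

Things that could be taken for the finished bush (top pixels):
- the bush under the ram, at about (177,221)
- blank_a (206,185)
- blank_b (241,217)
- green decoy (167,303)
- purple decoy (131,171)

I choose the one under the ram and will check it in a close crop.

```bash
cat > h.py <<'E'
import numpy as np,cv2
from workcell import arm
C={n:arm.camera_info(n) for n in('side','top')}
def ray(n,u,v):
    c=C[n];K=np.array([[c['fx'],0,c['cx']],[0,c['fy'],c['cy']],[0,0,1]]);P=np.array(c['pose'])
    x=cv2.undistortPoints(np.array([[[u,v]]],float),K,np.array([c['k1'],0,0,0.]))[0,0]
    d=P[:3,:3]@[*x,1];return P[:3,3],d/np.linalg.norm(d)
def plane(n,u,v,z):
    o,d=ray(n,u,v);return o+d*(z-o[2])/d[2]
def tri(a,b):   # a=(u,v) side, b=(u,v) top
    o1,d1=ray('side',*a);o2,d2=ray('top',*b)
    s=np.linalg.lstsq(np.c_[d1,-d2],o2-o1,rcond=None)[0];p=o1+d1*s[0];q=o2+d2*s[1]
    return (p+q)/2,np.linalg.norm(p-q)
def proj(n,p):
    c=C[n];q=np.linalg.inv(c['pose'])@[*p,1];x=q[:2]/q[2];x=x*(1+c['k1']*(x@x));return np.array([c['fx']*x[0]+c['cx'],c['fy']*x[1]+c['cy']])
def shot(n,name):
    im=arm.snapshot(n)[:,:,::-1].copy();cv2.imwrite(f'pics/{name}.png',im);return im
def crop(im,x,y,w,h,k):
    return cv2.resize(im[y:y+h,x:x+w],None,fx=k,fy=k,interpolation=cv2.INTER_CUBIC)
E
python3 - <<'E'
from h import *
s=cv2.imread('pics/side0.png');t=cv2.imread('pics/top0.png')
cv2.imwrite('pics/c1.png',np.hstack([crop(s,190,120,110,110,3.6),crop(t,155,165,110,110,3.6)]))
cv2.imwrite('pics/c2.png',np.hstack([crop(s,280,255,66,70,6),crop(t,330,190,66,70,6)]))
E
```

```text
(no output)
```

View pics/c1.png

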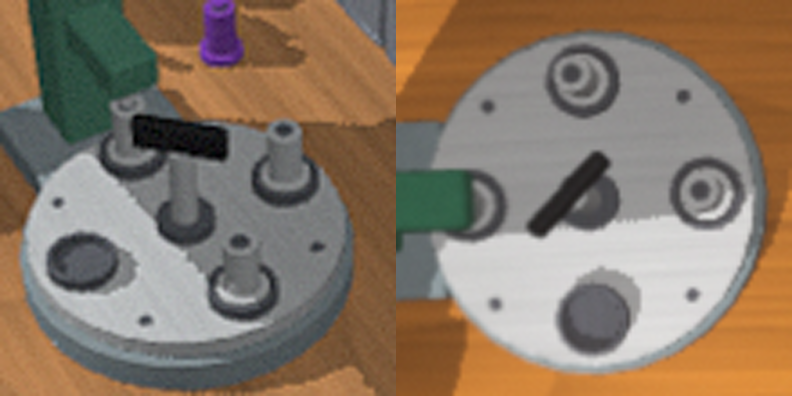

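View pics/c2.png

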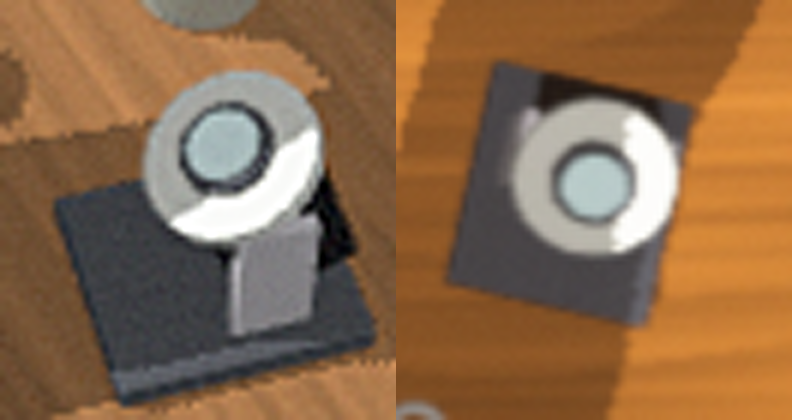

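The crop confirms the choice. The bush under the ram (side crop (125,105), top about (177,221)) stands in the nest below the green arm. The bar is thin and black. The lens glass is pale blue, at side (317.7,279.2) and top (363.2,221), and the black head body pokes out towards +x.

```bash
cat > m1.py <<'E'
from h import *
I={'side':cv2.imread('pics/side0.png'),'top':cv2.imread('pics/top0.png')}
def mask(n,box,f,k=None):
    x,y,w,h=box;b=I[n][y:y+h,x:x+w].astype(int);m=f(b).astype(np.uint8)
    cs=cv2.findContours(m,0,1)[0];c=max(cs,key=cv2.contourArea)+[x,y];return c
black=lambda b:b.max(2)<38
bar={n:cv2.minAreaRect(mask(n,bx,black)) for n,bx in(('side',(222,145,36,30)),('top',(185,200,35,35)))}
print('bar',bar, tri(bar['side'][0],bar['top'][0]))
bx=cv2.boxPoints(bar['top']);p=[plane('top',*q,.144)[:2] for q in bx]
e=max(p[1]-p[0],p[2]-p[1],key=np.linalg.norm);print('bar ctr z144',np.mean(p,0),'len dir',np.degrees(np.arctan2(e[1],e[0])),np.linalg.norm(e))
# lens
glass=lambda b:(b[...,0]-b[...,2]>12)&(b[...,1]>110)
g={n:cv2.fitEllipse(mask(n,bx,glass)) for n,bx in(('side',(300,262,36,36)),('top',(345,203,36,36)))}
L,err=tri(g['side'][0],g['top'][0]);print('glass',g,L,err)
ring=lambda b:(b.min(2)>130)&(abs(b[...,0]-b[...,2])<40)
r={n:cv2.fitEllipse(cv2.convexHull(mask(n,bx,ring))) for n,bx in(('side',(300,262,36,36)),('top',(345,203,36,36)))}
print('ring',r,tri(r['side'][0],r['top'][0]))
pl=[plane('top',330+(u-396)/6,190+v/6,.008)[:2] for u,v in((498,62),(695,105),(645,325),(450,282))]
pl=np.array(pl);print('plate',pl,pl.mean(0));d=(pl[0]+pl[1]-pl[2]-pl[3])/2;print('long',d,np.degrees(np.arctan2(d[1],d[0])))
# table disc
disc=lambda b:(b.max(2)-b.min(2)<25)&(b.max(2)>70)
# nests
P={'a':((284,130),(573,75)),'b':((240,242),(702,190))}
T=lambda s,t:((190+s[0]/3.6,120+s[1]/3.6),(155+(t[0]-396)/3.6,165+t[1]/3.6))
for k,(s,t) in P.items(): print('top',k,tri(*T(s,t)))
N={'front':((83,262),(595,318)),'a':((286,178),(583,80)),'b':((243,290),(706,192))}
for k,(s,t) in N.items(): print('nest rim',k,tri(*T(s,t)), plane('top',*T(s,t)[1],.057)[:2])
print('bush pin side on z=.103',plane('side',190+126/3.6,120+101/3.6,.103),'ring ax check')
for n in g:
    o=np.array(C[n]['pose'])[:3,3];v=(o-L)/np.linalg.norm(o-L)
    for sg in(1,-1):
        a=d/np.linalg.norm(d)*sg*np.sin(np.radians(25));print(n,sg,v@[*a,np.cos(np.radians(25))],'obs',min(r[n][1])/max(r[n][1]))
E
python3 m1.py
```

```text
bar {'side': ((239.4864959716797, 157.58106994628906), (26.468236923217773, 8.548747062683105), 9.462322235107422), 'top': ((200.00003051757812, 223.50003051757812), (0.7071067094802856, 6.363961219787598), 45.0)} (array([0.56110935, 0.15260079, 0.13648461]), np.float64(0.01325770318657867))
bar ctr z144 [0.55488327 0.15420573] len dir -46.251184498009486 0.01514561777958756
glass {'side': ((316.66790771484375, 278.59442138671875), (10.365970611572266, 12.165678024291992), 46.1303825378418), 'top': ((362.6050109863281, 220.5), (9.23935317993164, 9.463428497314453), 90.0)} [ 0.55575337 -0.23898642  0.09161306] 0.0007250880120049152
ring {'side': ((319.36871337890625, 281.9847717285156), (30.018884658813477, 30.83795166015625), 148.7609100341797), 'top': ((362.3658447265625, 218.6959228515625), (25.6724910736084, 28.877614974975586), 112.6121826171875)} (array([ 0.56144568, -0.2408547 ,  0.07731973]), np.float64(0.0022237142885258836))
plate [[ 0.61251889 -0.21066033]
 [ 0.59170505 -0.29701768]
 [ 0.49571389 -0.27206795]
 [ 0.51653317 -0.1869596 ]] [ 0.55411775 -0.24167639]
long [ 0.09598844 -0.02432523] -14.220427395511182
top a (array([0.64987058, 0.14909269, 0.10559483]), np.float64(0.002379721339366245))
top b (array([0.56858362, 0.06229074, 0.10472478]), np.float64(0.0007352476636432996))
nest rim front (array([0.48222863, 0.14442608, 0.05642046]), np.float64(0.0009119513873677226)) [0.48182536 0.1445255 ]
nest rim a (array([0.65144087, 0.15036449, 0.05637975]), np.float64(0.002095632435987635)) [0.65043521 0.15072883]
nest rim b (array([0.56974167, 0.06434495, 0.0545952 ]), np.float64(0.001399592110850307)) [0.5690036 0.064417 ]
bush pin side on z=.103 [0.56574636 0.2380633  0.103     ] ring ax check
side 1 0.642445472257299 obs 0.9734396431264585
side -1 0.8258193249830128 obs 0.9734396431264585
top 1 0.8683248226700425 obs 0.8890100895054995
top -1 0.9261169232166423 obs 0.8890100895054995
```

```bash
cat >> h.py <<'E'
from scipy.spatial.transform import Rotation as R
def delta(target):
    s=arm.read_state();r=R.from_euler('xyz',s['ee_rot'],degrees=True)
    return np.round(r.inv().apply(np.array(target)-s['eef_pos']),4)
E
python3 - <<'E'
from h import *
print('bar',plane('top',203.1,219.2,.144),tri((239.5,157.6),(203.1,219.2)))
E
```

```text
bar [0.56495151 0.14663216 0.144     ] (array([0.56559858, 0.14738249, 0.13853065]), np.float64(0.0008842506532532132))
```

Emit:
jog_arm:
  steps:
    - {"dz": -0.01, "wz": 0.105, "jaw": 0.2}
    - {"dz": -0.01, "wz": 0.105, "jaw": 0.2}
    - {"dz": -0.01, "wz": 0.105, "jaw": 0.2}
    - {"dz": -0.01, "wz": 0.105, "jaw": 0.2}
    - {"dz": -0.01, "wz": 0.105, "jaw": 0.2}

```text
schema error: expected keys jaw, dx, dy, dz, wx, wy, wz
```

Emit:
jog_arm:
  steps:
    - {"dx": 0, "dy": 0, "dz": -0.01, "wx": 0, "wy": 0, "wz": 0.105, "jaw": 0.2}
    - {"dx": 0, "dy": 0, "dz": -0.01, "wx": 0, "wy": 0, "wz": 0.105, "jaw": 0.2}
    - {"dx": 0, "dy": 0, "dz": -0.01, "wx": 0, "wy": 0, "wz": 0.105, "jaw": 0.2}
    - {"dx": 0, "dy": 0, "dz": -0.01, "wx": 0, "wy": 0, "wz": 0.105, "jaw": 0.2}
    - {"dx": 0, "dy": 0, "dz": -0.01, "wx": 0, "wy": 0, "wz": 0.105, "jaw": 0.2}

```text
t: 0.52
eef_pos: [0.1292, 0.56, 0.2809]
ee_rot: [-179.9, 0.0, 136.6]
wrist_force: [1.1, 0.0, -0.1]
gripper_width: 0.0604
grip_force: 0.0
```

```bash
python3 -c "
from h import *
print(delta((.566,.1475,.27)),arm.read_state()['ee_rot'])"
```

```text
[-6.008e-01  1.000e-04  1.120e-02] [-1.79945425e+02  3.04792156e-02  1.36628312e+02]
```

Emit:
jog_arm:
  steps:
    - {"dx": -0.03, "dy": 0, "dz": 0, "wx": 0, "wy": 0, "wz": 0, "jaw": 0.2}
    - {"dx": -0.03, "dy": 0, "dz": 0, "wx": 0, "wy": 0, "wz": 0, "jaw": 0.2}
    - {"dx": -0.03, "dy": 0, "dz": 0, "wx": 0, "wy": 0, "wz": 0, "jaw": 0.2}
    - {"dx": -0.03, "dy": 0, "dz": 0, "wx": 0, "wy": 0, "wz": 0, "jaw": 0.2}
    - {"dx": -0.03, "dy": 0, "dz": 0, "wx": 0, "wy": 0, "wz": 0, "jaw": 0.2}

```text
t: 0.93
eef_pos: [0.2395, 0.4566, 0.2806]
ee_rot: [-180.0, 0.0, 137.0]
wrist_force: [-0.5, 0.2, 0.1]
gripper_width: 0.0546
grip_force: 0.0
```

Emit:
jog_arm:
  steps:
    - {"dx": -0.03, "dy": 0, "dz": 0, "wx": 0, "wy": 0, "wz": 0, "jaw": 0.2}
    - {"dx": -0.03, "dy": 0, "dz": 0, "wx": 0, "wy": 0, "wz": 0, "jaw": 0.2}
    - {"dx": -0.03, "dy": 0, "dz": 0, "wx": 0, "wy": 0, "wz": 0, "jaw": 0.2}
    - {"dx": -0.03, "dy": 0, "dz": 0, "wx": 0, "wy": 0, "wz": 0, "jaw": 0.2}
    - {"dx": -0.03, "dy": 0, "dz": 0, "wx": 0, "wy": 0, "wz": 0, "jaw": 0.2}

```text
t: 1.35
eef_pos: [0.3491, 0.3541, 0.2806]
ee_rot: [-180.0, -0.0, 136.9]
wrist_force: [0.8, 0.2, -0.6]
gripper_width: 0.0543
grip_force: 0.0
```

Emit:
jog_arm:
  steps:
    - {"dx": -0.03, "dy": 0, "dz": 0, "wx": 0, "wy": 0, "wz": 0, "jaw": 0.2}
    - {"dx": -0.03, "dy": 0, "dz": 0, "wx": 0, "wy": 0, "wz": 0, "jaw": 0.2}
    - {"dx": -0.03, "dy": 0, "dz": 0, "wx": 0, "wy": 0, "wz": 0, "jaw": 0.2}
    - {"dx": -0.03, "dy": 0, "dz": 0, "wx": 0, "wy": 0, "wz": 0, "jaw": 0.2}
    - {"dx": -0.03, "dy": 0, "dz": 0, "wx": 0, "wy": 0, "wz": 0, "jaw": 0.2}

```text
t: 1.77
eef_pos: [0.4587, 0.2516, 0.2806]
ee_rot: [-180.0, -0.0, 136.9]
wrist_force: [0.1, -0.1, -0.3]
gripper_width: 0.0546
grip_force: 0.0
```

Emit:
jog_arm:
  steps:
    - {"dx": -0.03, "dy": 0, "dz": 0, "wx": 0, "wy": 0, "wz": 0, "jaw": 0.2}
    - {"dx": -0.03, "dy": 0, "dz": 0, "wx": 0, "wy": 0, "wz": 0, "jaw": 0.2}
    - {"dx": -0.03, "dy": 0, "dz": 0, "wx": 0, "wy": 0, "wz": 0, "jaw": 0.2}
    - {"dx": -0.03, "dy": 0, "dz": 0, "wx": 0, "wy": 0, "wz": 0, "jaw": 0.2}
    - {"dx": 0, "dy": 0, "dz": 0, "wx": 0, "wy": 0, "wz": 0, "jaw": 0.2}

```text
t: 2.18
eef_pos: [0.5489, 0.1675, 0.2799]
ee_rot: [-179.9, 0.1, 136.7]
wrist_force: [-0.3, -0.4, -0.5]
gripper_width: 0.0546
grip_force: 0.0
```

```bash
python3 -c "
from h import *
print(delta((.566,.1475,.134)),arm.read_state()['ee_rot'])
s=shot('side','side1');t=shot('top','top1')
cv2.imwrite('pics/c3.png',np.hstack([crop(s,170,60,140,160,2.8),crop(t,140,145,140,160,2.8)]))"
```

```text
[-0.0258 -0.0026  0.146 ] [-1.79941897e+02  1.32661554e-01  1.36688553e+02]
```

View pics/c3.png

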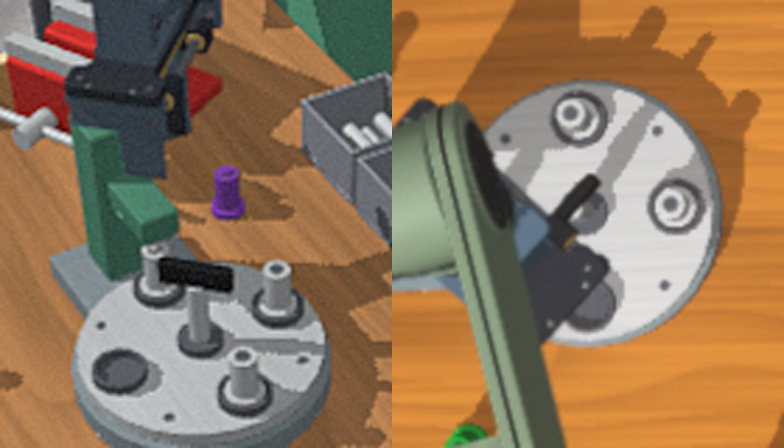

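The picture shows the gripper just short of the bar, above the table with nothing below touched. Next I go over the bar centre and down.

Emit:
jog_arm:
  steps:
    - {"dx": -0.026, "dy": -0.003, "dz": 0, "wx": 0, "wy": 0, "wz": 0, "jaw": 0.2}
    - {"dx": 0, "dy": 0, "dz": 0.03, "wx": 0, "wy": 0, "wz": 0, "jaw": 0.2}
    - {"dx": 0, "dy": 0, "dz": 0.03, "wx": 0, "wy": 0, "wz": 0, "jaw": 0.2}
    - {"dx": 0, "dy": 0, "dz": 0.03, "wx": 0, "wy": 0, "wz": 0, "jaw": 0.2}
    - {"dx": 0, "dy": 0, "dz": 0, "wx": 0, "wy": 0, "wz": 0, "jaw": 0.2}

```text
t: 2.7
eef_pos: [0.5579, 0.151, 0.1851]
ee_rot: [-179.4, -0.4, 137.0]
wrist_force: [-0.6, -1.1, -0.0]
gripper_width: 0.0544
grip_force: 0.0
```

```bash
python3 -c "
from h import *
print(delta((.566,.1475,.134)),arm.read_state()['ee_rot'])
s=shot('side','side2');t=shot('top','top2')
cv2.imwrite('pics/c4.png',np.hstack([crop(s,180,80,120,140,3.2),crop(t,150,155,120,140,3.2)]))"
```

```text
[-0.0087  0.0035  0.051 ] [-179.39963444   -0.42252573  136.98916254]
```

View pics/c4.png

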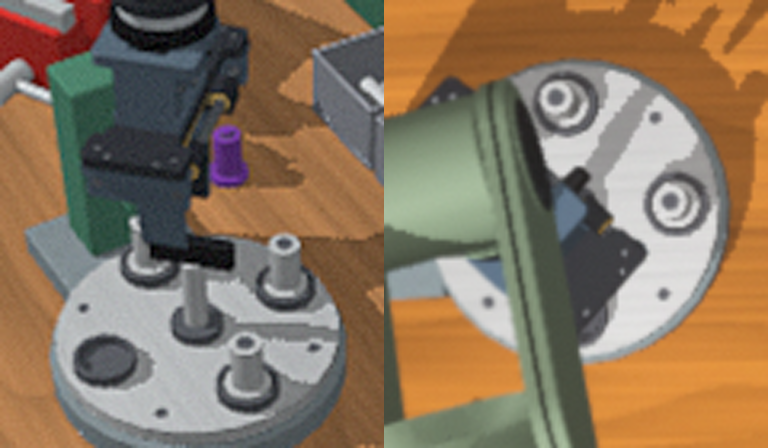

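The fingers straddle the bar line (side crop (195,250)), roughly 9 mm short along the bar. I correct that, lower and grip.

Emit:
jog_arm:
  steps:
    - {"dx": -0.008, "dy": 0.003, "dz": 0.0, "wx": 0, "wy": 0, "wz": 0, "jaw": 0.2}
    - {"dx": 0, "dy": 0, "dz": 0.025, "wx": 0, "wy": 0, "wz": 0, "jaw": 0.2}
    - {"dx": 0, "dy": 0, "dz": 0.025, "wx": 0, "wy": 0, "wz": 0, "jaw": 0.2}
    - {"dx": 0, "dy": 0, "dz": 0, "wx": 0, "wy": 0, "wz": 0, "jaw": 0.2}
    - {"dx": 0, "dy": 0, "dz": 0, "wx": 0, "wy": 0, "wz": 0, "jaw": 0.2}

```text
t: 3.22
eef_pos: [0.5712, 0.148, 0.142]
ee_rot: [180.0, 0.0, 136.9]
wrist_force: [0.5, 0.0, 0.4]
gripper_width: 0.0546
grip_force: 0.0
```

```bash
python3 -c "
from h import *
print(delta((.566,.1475,.134)),arm.read_state()['wrist_force'])"
```

```text
[ 0.0035 -0.0039  0.008 ] [0.525191   0.04144498 0.37354672]
```

Emit:
jog_arm:
  steps:
    - {"dx": 0.0035, "dy": -0.004, "dz": 0.007, "wx": 0, "wy": 0, "wz": 0, "jaw": 0.2}
    - {"dx": 0, "dy": 0, "dz": 0, "wx": 0, "wy": 0, "wz": 0, "jaw": 0.2}
    - {"dx": 0, "dy": 0, "dz": 0, "wx": 0, "wy": 0, "wz": 0, "jaw": -1}
    - {"dx": 0, "dy": 0, "dz": 0, "wx": 0, "wy": 0, "wz": 0, "jaw": -1}
    - {"dx": 0, "dy": 0, "dz": 0, "wx": 0, "wy": 0, "wz": 0, "jaw": -1}
  newtons: 20

```text
t: 3.63
eef_pos: [0.5657, 0.1474, 0.1348]
ee_rot: [179.9, 0.0, 136.9]
wrist_force: [-0.0, -0.6, -0.5]
gripper_width: 0.0375
grip_force: 0.0
```

Emit:
jog_arm:
  steps:
    - {"dx": 0, "dy": 0, "dz": 0, "wx": 0, "wy": 0, "wz": 0, "jaw": -1}
    - {"dx": 0, "dy": 0, "dz": 0, "wx": 0, "wy": 0, "wz": 0, "jaw": -1}
    - {"dx": 0, "dy": 0, "dz": 0, "wx": 0, "wy": 0, "wz": 0, "jaw": -1}
    - {"dx": 0, "dy": 0, "dz": 0, "wx": 0, "wy": 0, "wz": 0, "jaw": -1}
    - {"dx": 0, "dy": 0, "dz": 0, "wx": 0, "wy": 0, "wz": 0, "jaw": -1}

```text
t: 4.05
eef_pos: [0.5678, 0.1497, 0.1345]
ee_rot: [179.5, 0.1, 136.9]
wrist_force: [4.8, 7.4, -3.0]
gripper_width: 0.0177
grip_force: 20.0
```

Emit:
jog_arm:
  steps:
    - {"dx": 0, "dy": 0.003, "dz": 0, "wx": 0, "wy": 0, "wz": 0, "jaw": -1}
    - {"dx": 0, "dy": 0, "dz": 0, "wx": 0, "wy": 0, "wz": 0, "jaw": -1}
    - {"dx": 0, "dy": 0, "dz": 0, "wx": 0, "wy": 0, "wz": 0, "jaw": -1}
    - {"dx": 0, "dy": 0, "dz": 0, "wx": 0, "wy": 0, "wz": 0, "jaw": -1}
    - {"dx": 0, "dy": 0, "dz": 0, "wx": 0, "wy": 0, "wz": 0, "jaw": -1}

```text
t: 4.47
eef_pos: [0.5679, 0.1499, 0.1344]
ee_rot: [179.9, 0.0, 136.9]
wrist_force: [2.0, 3.6, 1.4]
gripper_width: 0.0178
grip_force: 20.0
```

Emit:
jog_arm:
  steps:
    - {"dx": 0, "dy": 0.0, "dz": 0, "wx": 0, "wy": 0, "wz": -0.06, "jaw": -1}
    - {"dx": 0, "dy": 0, "dz": 0, "wx": 0, "wy": 0, "wz": -0.07, "jaw": -1}
    - {"dx": 0, "dy": 0, "dz": 0, "wx": 0, "wy": 0, "wz": -0.07, "jaw": -1}
    - {"dx": 0, "dy": 0, "dz": 0, "wx": 0, "wy": 0, "wz": -0.07, "jaw": -1}
    - {"dx": 0, "dy": 0, "dz": 0, "wx": 0, "wy": 0, "wz": -0.07, "jaw": -1}
  newtons: 30

```text
t: 4.88
eef_pos: [0.5681, 0.1501, 0.1344]
ee_rot: [179.9, 0.1, 156.5]
wrist_force: [2.3, 4.1, 1.2]
gripper_width: 0.017
grip_force: 30.0
```

```bash
python3 -c "
from h import *
s=shot('side','side3');t=shot('top','top3')
cv2.imwrite('pics/c5.png',np.hstack([crop(s,180,80,120,140,3.2),crop(t,150,155,120,140,3.2)]))"
```

```text
(no output)
```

View pics/c5.png

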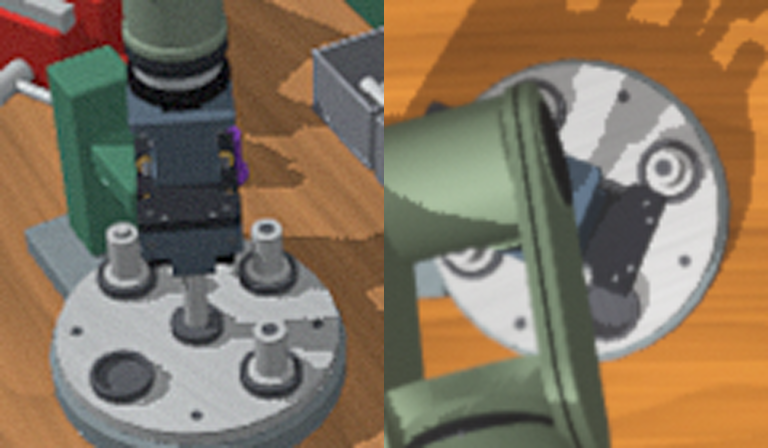

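The table follows the tool: the blanks and bush have turned about 20° anticlockwise and still stand in their nests. I continue to 90°.

Emit:
jog_arm:
  steps:
    - {"dx": 0, "dy": 0, "dz": 0, "wx": 0, "wy": 0, "wz": -0.08, "jaw": -1}
    - {"dx": 0, "dy": 0, "dz": 0, "wx": 0, "wy": 0, "wz": -0.08, "jaw": -1}
    - {"dx": 0, "dy": 0, "dz": 0, "wx": 0, "wy": 0, "wz": -0.08, "jaw": -1}
    - {"dx": 0, "dy": 0, "dz": 0, "wx": 0, "wy": 0, "wz": -0.08, "jaw": -1}
    - {"dx": 0, "dy": 0, "dz": 0, "wx": 0, "wy": 0, "wz": -0.08, "jaw": -1}

```text
t: 5.4
eef_pos: [0.5681, 0.1503, 0.1344]
ee_rot: [179.9, 0.1, 179.4]
wrist_force: [2.5, 4.4, 1.4]
gripper_width: 0.017
grip_force: 30.0
```

Emit:
jog_arm:
  steps:
    - {"dx": 0, "dy": 0, "dz": 0, "wx": 0, "wy": 0, "wz": -0.08, "jaw": -1}
    - {"dx": 0, "dy": 0, "dz": 0, "wx": 0, "wy": 0, "wz": -0.08, "jaw": -1}
    - {"dx": 0, "dy": 0, "dz": 0, "wx": 0, "wy": 0, "wz": -0.08, "jaw": -1}
    - {"dx": 0, "dy": 0, "dz": 0, "wx": 0, "wy": 0, "wz": -0.08, "jaw": -1}
    - {"dx": 0, "dy": 0, "dz": 0, "wx": 0, "wy": 0, "wz": -0.08, "jaw": -1}

```text
t: 5.82
eef_pos: [0.5681, 0.1506, 0.1344]
ee_rot: [179.9, 0.2, -157.7]
wrist_force: [2.7, 5.8, 0.1]
gripper_width: 0.0172
grip_force: 30.0
```

Emit:
jog_arm:
  steps:
    - {"dx": 0, "dy": 0, "dz": 0, "wx": 0, "wy": 0, "wz": -0.08, "jaw": -1}
    - {"dx": 0, "dy": 0, "dz": 0, "wx": 0, "wy": 0, "wz": -0.08, "jaw": -1}
    - {"dx": 0, "dy": 0, "dz": 0, "wx": 0, "wy": 0, "wz": -0.08, "jaw": -1}
    - {"dx": 0, "dy": 0, "dz": 0, "wx": 0, "wy": 0, "wz": -0.08, "jaw": -1}
    - {"dx": 0, "dy": 0, "dz": 0, "wx": 0, "wy": 0, "wz": -0.08, "jaw": -1}

```text
t: 6.23
eef_pos: [0.5679, 0.1507, 0.1344]
ee_rot: [180.0, 0.2, -134.8]
wrist_force: [2.2, 6.3, 1.3]
gripper_width: 0.0175
grip_force: 30.0
```

Emit:
jog_arm:
  steps:
    - {"dx": 0, "dy": 0, "dz": 0, "wx": 0, "wy": 0, "wz": -0.03, "jaw": -1}
    - {"dx": 0, "dy": 0, "dz": 0, "wx": 0, "wy": 0, "wz": 0, "jaw": -1}
    - {"dx": 0, "dy": 0, "dz": 0, "wx": 0, "wy": 0, "wz": 0, "jaw": -1}
    - {"dx": 0, "dy": 0, "dz": 0, "wx": 0, "wy": 0, "wz": 0, "jaw": -1}
    - {"dx": 0, "dy": 0, "dz": 0, "wx": 0, "wy": 0, "wz": 0, "jaw": -1}

```text
t: 6.65
eef_pos: [0.5679, 0.1508, 0.1344]
ee_rot: [180.0, 0.2, -133.3]
wrist_force: [2.3, 6.7, 1.5]
gripper_width: 0.0167
grip_force: 30.0
```

Emit:
jog_arm:
  steps:
    - {"dx": 0, "dy": 0, "dz": 0, "wx": 0, "wy": 0, "wz": 0, "jaw": 0.2}
    - {"dx": 0, "dy": 0, "dz": 0, "wx": 0, "wy": 0, "wz": 0, "jaw": 0.2}
    - {"dx": 0, "dy": 0, "dz": 0, "wx": 0, "wy": 0, "wz": 0, "jaw": 0.2}
    - {"dx": 0, "dy": 0, "dz": 0, "wx": 0, "wy": 0, "wz": 0, "jaw": 0.2}
    - {"dx": 0, "dy": 0, "dz": 0, "wx": 0, "wy": 0, "wz": 0, "jaw": 0.2}

```text
t: 7.07
eef_pos: [0.5667, 0.1489, 0.1336]
ee_rot: [180.0, -0.1, -133.2]
wrist_force: [0.4, 0.2, -0.7]
gripper_width: 0.0476
grip_force: 0.0
```

Emit:
jog_arm:
  steps:
    - {"dx": 0, "dy": 0, "dz": -0.02, "wx": 0, "wy": 0, "wz": 0, "jaw": 0.2}
    - {"dx": 0, "dy": 0, "dz": -0.03, "wx": 0, "wy": 0, "wz": 0, "jaw": 0.2}
    - {"dx": 0, "dy": 0, "dz": -0.03, "wx": 0, "wy": 0, "wz": 0, "jaw": 0.2}
    - {"dx": 0, "dy": 0, "dz": -0.02, "wx": 0, "wy": 0, "wz": 0, "jaw": 0.2}
    - {"dx": 0, "dy": 0, "dz": 0, "wx": 0, "wy": 0, "wz": 0, "jaw": 0.2}

```text
t: 7.48
eef_pos: [0.5694, 0.1497, 0.2389]
ee_rot: [-179.7, 0.4, -133.1]
wrist_force: [-0.2, -0.1, 0.6]
gripper_width: 0.0549
grip_force: 0.0
```

Emit:
jog_arm:
  steps:
    - {"dx": 0, "dy": 0, "dz": 0, "wx": 0, "wy": 0, "wz": 0.11, "jaw": 0.2}
    - {"dx": 0, "dy": 0, "dz": 0, "wx": 0, "wy": 0, "wz": 0.11, "jaw": 0.2}
    - {"dx": 0, "dy": 0, "dz": 0, "wx": 0, "wy": 0, "wz": 0.11, "jaw": 0.2}
    - {"dx": 0, "dy": 0, "dz": 0, "wx": 0, "wy": 0, "wz": 0.11, "jaw": 0.2}
    - {"dx": 0, "dy": 0, "dz": 0, "wx": 0, "wy": 0, "wz": 0.11, "jaw": 0.2}

```text
t: 7.9
eef_pos: [0.5666, 0.149, 0.2327]
ee_rot: [-180.0, -0.1, -165.0]
wrist_force: [-1.0, -0.4, 0.1]
gripper_width: 0.0551
grip_force: 0.0
```

Emit:
jog_arm:
  steps:
    - {"dx": 0, "dy": 0, "dz": 0, "wx": 0, "wy": 0, "wz": 0.11, "jaw": 0.2}
    - {"dx": 0, "dy": 0, "dz": 0, "wx": 0, "wy": 0, "wz": 0.11, "jaw": 0.2}
    - {"dx": 0, "dy": 0, "dz": 0, "wx": 0, "wy": 0, "wz": 0, "jaw": 0.2}
    - {"dx": 0, "dy": 0, "dz": 0, "wx": 0, "wy": 0, "wz": 0, "jaw": 0.2}
    - {"dx": 0, "dy": 0, "dz": 0, "wx": 0, "wy": 0, "wz": 0, "jaw": 0.2}

```text
t: 8.32
eef_pos: [0.567, 0.1493, 0.2334]
ee_rot: [-180.0, -0.1, -177.1]
wrist_force: [0.0, -0.1, -0.4]
gripper_width: 0.055
grip_force: 0.0
```

```bash
python3 -c "
from h import *
print(arm.read_state()['eef_pos'],delta((.482,.145,.2)))
s=shot('side','side4');t=shot('top','top4')
cv2.imwrite('pics/c6.png',np.hstack([crop(s,180,80,120,140,3.2),crop(t,150,155,120,140,3.2)]))"
```

```text
[0.56696388 0.14926138 0.23335955] [0.085  0.     0.0335]
```

View pics/c6.png

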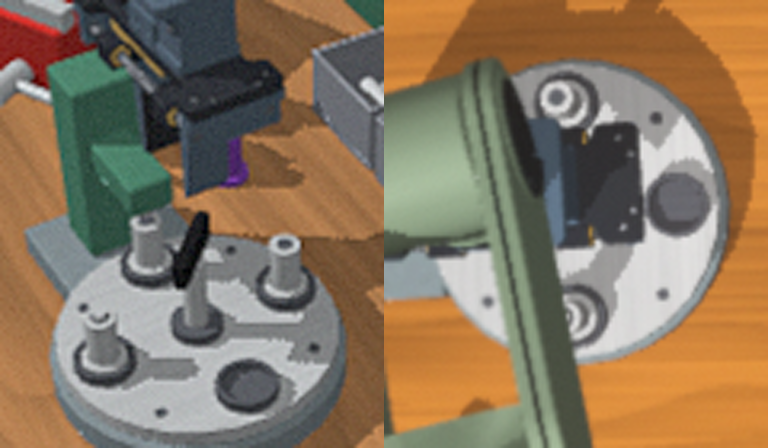

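The table has clicked: the finished bush (pin visible) stands at the front station, side crop (97,330). The blanks are under the ram and at the rear, and the right-hand nest is empty. I check the bush position from both views.

```bash
python3 -c "
from h import *
s=(180+97/3.2,80+318/3.2)
print(tri(s,(150+195/3.2,155+315/3.2)),plane('side',*s,.103))
print(tri((180+104/3.2,80+360/3.2),(150+196/3.2,155+316/3.2)),plane('side',180+104/3.2,80+360/3.2,.057))"
```

```text
(array([0.48007601, 0.13519976, 0.11304426]), np.float64(0.005812416267192156)) [0.48102319 0.1467081  0.103     ]
(array([0.48057836, 0.14157339, 0.06075226]), np.float64(0.0005024568115058747)) [0.48161082 0.14528766 0.057     ]
```

Emit:
jog_arm:
  steps:
    - {"dx": 0.03, "dy": 0, "dz": 0, "wx": 0, "wy": 0, "wz": 0, "jaw": 0.3}
    - {"dx": 0.03, "dy": 0, "dz": 0, "wx": 0, "wy": 0, "wz": 0, "jaw": 0.3}
    - {"dx": 0.025, "dy": 0, "dz": 0, "wx": 0, "wy": 0, "wz": 0, "jaw": 0.3}
    - {"dx": 0, "dy": 0, "dz": 0, "wx": 0, "wy": 0, "wz": 0, "jaw": 0.3}
    - {"dx": 0, "dy": 0, "dz": 0, "wx": 0, "wy": 0, "wz": 0, "jaw": 0.3}

```text
t: 8.83
eef_pos: [0.4818, 0.1453, 0.2344]
ee_rot: [180.0, 0.1, -177.2]
wrist_force: [0.2, 0.3, 0.5]
gripper_width: 0.0592
grip_force: 0.0
```

Emit:
jog_arm:
  steps:
    - {"dx": 0, "dy": 0, "dz": 0.03, "wx": 0, "wy": 0, "wz": 0, "jaw": 0.3}
    - {"dx": 0, "dy": 0, "dz": 0.03, "wx": 0, "wy": 0, "wz": 0, "jaw": 0.3}
    - {"dx": 0, "dy": 0, "dz": 0.02, "wx": 0, "wy": 0, "wz": 0, "jaw": 0.3}
    - {"dx": 0, "dy": 0, "dz": 0, "wx": 0, "wy": 0, "wz": 0, "jaw": 0.3}
    - {"dx": 0, "dy": 0, "dz": 0, "wx": 0, "wy": 0, "wz": 0, "jaw": 0.3}

```text
t: 9.25
eef_pos: [0.4831, 0.1454, 0.1534]
ee_rot: [-180.0, -0.1, -177.2]
wrist_force: [-0.1, 0.8, 0.2]
gripper_width: 0.0595
grip_force: 0.0
```

```bash
python3 -c "
from h import *
print(arm.read_state()['eef_pos'],delta((.482,.145,.080)))
s=shot('side','side5');t=shot('top','top5')
cv2.imwrite('pics/c7.png',np.hstack([crop(s,180,100,90,120,4.3),crop(t,150,185,90,120,4.3)]))"
```

```text
[0.48312345 0.1453822  0.15344556] [ 0.0011 -0.0003  0.0734]
```

View pics/c7.png

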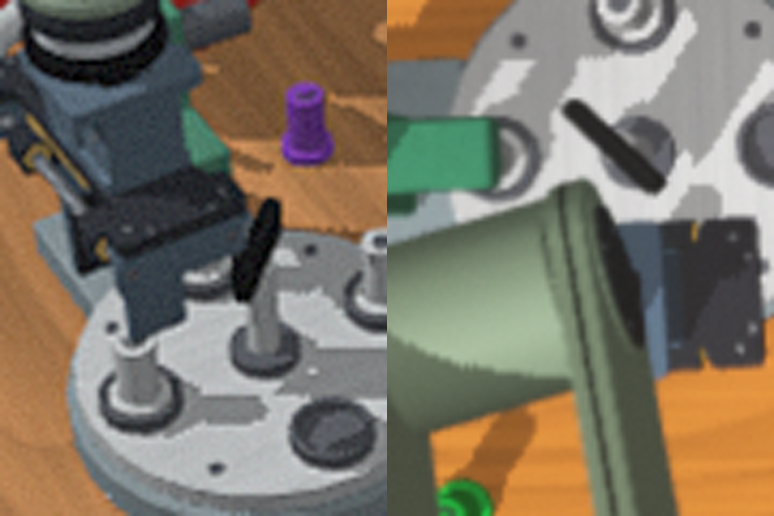

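The gripper is centred above the bush (side crop (135,345)) and clear of the bar and press. I lower and grip.

Emit:
jog_arm:
  steps:
    - {"dx": 0.001, "dy": 0, "dz": 0.025, "wx": 0, "wy": 0, "wz": 0, "jaw": 0.3}
    - {"dx": 0, "dy": 0, "dz": 0.025, "wx": 0, "wy": 0, "wz": 0, "jaw": 0.3}
    - {"dx": 0, "dy": 0, "dz": 0.023, "wx": 0, "wy": 0, "wz": 0, "jaw": 0.3}
    - {"dx": 0, "dy": 0, "dz": 0, "wx": 0, "wy": 0, "wz": 0, "jaw": 0.3}
    - {"dx": 0, "dy": 0, "dz": 0, "wx": 0, "wy": 0, "wz": 0, "jaw": 0.3}

```text
t: 9.77
eef_pos: [0.4821, 0.1455, 0.0817]
ee_rot: [180.0, 0.0, -177.2]
wrist_force: [-0.6, -0.0, -0.4]
gripper_width: 0.0593
grip_force: 0.0
```

Emit:
jog_arm:
  steps:
    - {"dx": 0, "dy": 0, "dz": 0, "wx": 0, "wy": 0, "wz": 0, "jaw": -1}
    - {"dx": 0, "dy": 0, "dz": 0, "wx": 0, "wy": 0, "wz": 0, "jaw": -1}
    - {"dx": 0, "dy": 0, "dz": 0, "wx": 0, "wy": 0, "wz": 0, "jaw": -1}
    - {"dx": 0, "dy": 0, "dz": 0, "wx": 0, "wy": 0, "wz": 0, "jaw": -1}
    - {"dx": 0, "dy": 0, "dz": 0, "wx": 0, "wy": 0, "wz": 0, "jaw": -1}
  newtons: 30

```text
t: 10.18
eef_pos: [0.4818, 0.1456, 0.0818]
ee_rot: [179.9, 0.1, -177.3]
wrist_force: [-1.3, 3.4, 2.4]
gripper_width: 0.0288
grip_force: 1.4
```

Emit:
jog_arm:
  steps:
    - {"dx": 0, "dy": 0, "dz": 0, "wx": 0, "wy": 0, "wz": 0, "jaw": -1}
    - {"dx": 0, "dy": 0, "dz": 0, "wx": 0, "wy": 0, "wz": 0, "jaw": -1}
    - {"dx": 0, "dy": 0, "dz": 0, "wx": 0, "wy": 0, "wz": 0, "jaw": -1}

```text
t: 10.43
eef_pos: [0.4818, 0.1455, 0.0816]
ee_rot: [180.0, 0.1, -177.2]
wrist_force: [-1.8, 0.3, 4.6]
gripper_width: 0.0251
grip_force: 30.0
```

Emit:
jog_arm:
  steps:
    - {"dx": 0, "dy": 0, "dz": -0.015, "wx": 0, "wy": 0, "wz": 0, "jaw": -1}
    - {"dx": 0, "dy": 0, "dz": -0.03, "wx": 0, "wy": 0, "wz": 0, "jaw": -1}
    - {"dx": 0, "dy": 0, "dz": -0.03, "wx": 0, "wy": 0, "wz": 0, "jaw": -1}
    - {"dx": 0, "dy": 0, "dz": -0.03, "wx": 0, "wy": 0, "wz": 0, "jaw": -1}
    - {"dx": 0, "dy": 0, "dz": -0.03, "wx": 0, "wy": 0, "wz": 0, "jaw": -1}

```text
t: 10.85
eef_pos: [0.4805, 0.145, 0.2164]
ee_rot: [-180.0, -0.1, -177.2]
wrist_force: [0.3, 0.4, -1.5]
gripper_width: 0.0246
grip_force: 30.0
```

Emit:
jog_arm:
  steps:
    - {"dx": 0, "dy": 0, "dz": -0.02, "wx": 0, "wy": 0, "wz": 0.1, "jaw": -1}
    - {"dx": 0, "dy": 0, "dz": 0, "wx": 0, "wy": 0, "wz": 0.1, "jaw": -1}
    - {"dx": 0, "dy": 0, "dz": 0, "wx": 0, "wy": 0, "wz": 0.097, "jaw": -1}
    - {"dx": 0, "dy": 0, "dz": 0, "wx": 0, "wy": 0, "wz": 0, "jaw": -1}
    - {"dx": 0, "dy": 0, "dz": 0, "wx": 0, "wy": 0, "wz": 0, "jaw": -1}

```text
t: 11.27
eef_pos: [0.4808, 0.1451, 0.2351]
ee_rot: [-179.9, -0.1, 165.9]
wrist_force: [0.7, 0.7, -2.8]
gripper_width: 0.0247
grip_force: 30.0
```

```bash
python3 -c "
from h import *
s=arm.read_state();print(s['eef_pos'],s['ee_rot'],s['grip_force'],delta((.4927,-.2234,.24)))"
```

```text
[0.48078217 0.14507641 0.23510234] [-1.79943229e+02 -9.48486943e-02  1.65887092e+02] 29.999822080135345 [-0.1014 -0.3545 -0.0047]
```

Emit:
jog_arm:
  steps:
    - {"dx": -0.008, "dy": -0.03, "dz": 0, "wx": 0, "wy": 0, "wz": 0, "jaw": -1}
    - {"dx": -0.008, "dy": -0.03, "dz": 0, "wx": 0, "wy": 0, "wz": 0, "jaw": -1}
    - {"dx": -0.008, "dy": -0.03, "dz": 0, "wx": 0, "wy": 0, "wz": 0, "jaw": -1}
    - {"dx": -0.008, "dy": -0.03, "dz": 0, "wx": 0, "wy": 0, "wz": 0, "jaw": -1}
    - {"dx": -0.008, "dy": -0.03, "dz": 0, "wx": 0, "wy": 0, "wz": 0, "jaw": -1}

```text
t: 11.68
eef_pos: [0.4826, -0.0113, 0.2352]
ee_rot: [-180.0, -0.1, 165.9]
wrist_force: [-0.2, 0.4, -3.4]
gripper_width: 0.0249
grip_force: 30.0
```

Emit:
jog_arm:
  steps:
    - {"dx": -0.008, "dy": -0.03, "dz": 0, "wx": 0, "wy": 0, "wz": 0, "jaw": -1}
    - {"dx": -0.008, "dy": -0.03, "dz": 0, "wx": 0, "wy": 0, "wz": 0, "jaw": -1}
    - {"dx": -0.008, "dy": -0.03, "dz": 0, "wx": 0, "wy": 0, "wz": 0, "jaw": -1}
    - {"dx": -0.008, "dy": -0.03, "dz": 0, "wx": 0, "wy": 0, "wz": 0, "jaw": -1}
    - {"dx": -0.008, "dy": -0.03, "dz": 0, "wx": 0, "wy": 0, "wz": 0, "jaw": -1}

```text
t: 12.1
eef_pos: [0.4844, -0.1666, 0.2351]
ee_rot: [180.0, -0.1, 165.9]
wrist_force: [0.8, -0.0, -2.5]
gripper_width: 0.0248
grip_force: 30.0
```

Emit:
jog_arm:
  steps:
    - {"dx": -0.008, "dy": -0.03, "dz": 0, "wx": 0, "wy": 0, "wz": 0, "jaw": -1}
    - {"dx": -0.008, "dy": -0.02, "dz": 0, "wx": 0, "wy": 0, "wz": 0, "jaw": -1}
    - {"dx": 0, "dy": 0, "dz": 0, "wx": 0, "wy": -0.09, "wz": 0, "jaw": -1}
    - {"dx": 0, "dy": 0, "dz": 0, "wx": 0, "wy": -0.09, "wz": 0, "jaw": -1}
    - {"dx": 0, "dy": 0, "dz": 0, "wx": 0, "wy": -0.09, "wz": 0, "jaw": -1}

```text
t: 12.52
eef_pos: [0.488, -0.2182, 0.2348]
ee_rot: [-180.0, 15.6, 165.8]
wrist_force: [0.7, -0.1, -2.7]
gripper_width: 0.0251
grip_force: 30.0
```

Emit:
jog_arm:
  steps:
    - {"dx": 0, "dy": 0, "dz": 0, "wx": 0, "wy": -0.09, "wz": 0, "jaw": -1}
    - {"dx": 0, "dy": 0, "dz": 0, "wx": 0, "wy": -0.076, "wz": 0, "jaw": -1}
    - {"dx": 0, "dy": 0, "dz": 0, "wx": 0, "wy": 0, "wz": 0, "jaw": -1}
    - {"dx": 0, "dy": 0, "dz": 0, "wx": 0, "wy": 0, "wz": 0, "jaw": -1}
    - {"dx": 0, "dy": 0, "dz": 0, "wx": 0, "wy": 0, "wz": 0, "jaw": -1}

```text
t: 12.93
eef_pos: [0.4888, -0.2179, 0.2361]
ee_rot: [-180.0, 24.9, 165.8]
wrist_force: [0.9, 0.0, -2.2]
gripper_width: 0.025
grip_force: 30.0
```

```bash
python3 -c "
from h import *
s=arm.read_state();r=R.from_euler('xyz',s['ee_rot'],degrees=True);print(s['eef_pos'],r.as_matrix()[:,2],s['grip_force'],delta((.5173,-.2296,.1734)))
a=shot('side','side6');t=shot('top','top6')
cv2.imwrite('pics/c8.png',np.hstack([crop(a,270,200,90,120,4.3),crop(t,310,160,90,120,4.3)]))"
```

```text
[ 0.48883381 -0.21788903  0.23613236] [ 0.40848442 -0.10380808 -0.90684307] 29.99958246946335 [-0.0012 -0.0043  0.0697]
```

View pics/c8.png

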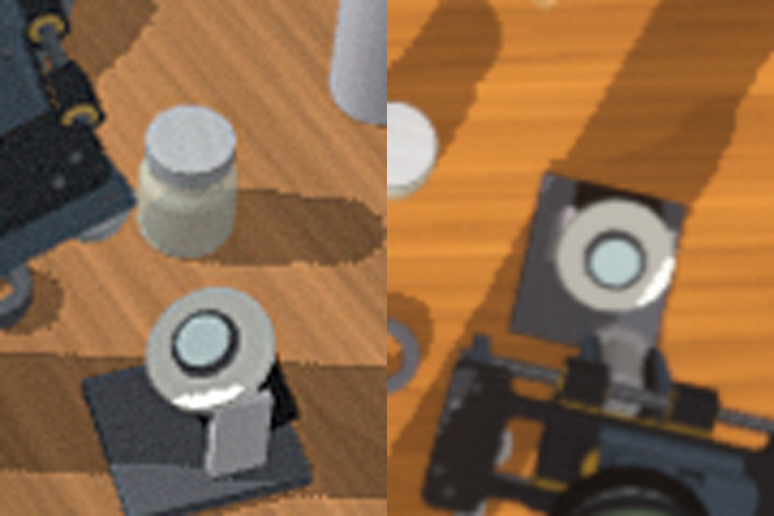

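The bush hangs in the fingers, tilted, near the top-crop position (625,365). Its path to the lens is clear. The ring is now evenly lit, so I refit the lens once.

```bash
python3 - <<'E'
from h import *
B={'side':(303,263,34,36),'top':(345,203,34,32)}
g={};r={}
for n in B:
    x,y,w,h=B[n];b=cv2.imread(f'pics/{n}6.png')[y:y+h,x:x+w].astype(int)
    big=lambda m:max(cv2.findContours(m.astype(np.uint8),0,1)[0],key=cv2.contourArea)+[x,y]
    bl=(b[...,0]-b[...,2]>12)&(b[...,1]>110)
    g[n]=cv2.fitEllipse(big(bl));c=big((b.min(2)>120)&~bl&(b[...,0]-b[...,2]>-45));r[n]=cv2.fitEllipse(cv2.convexHull(c))
    print(n,g[n],r[n])
G,e=tri(g['side'][0],g['top'][0]);Q,e2=tri(r['side'][0],r['top'][0]);print(G,e,Q,e2)
G,e=tri((317.8,279.5),(362.8,220.7));print('manual',G,e,'at z88 top',plane('top',362.8,220.7,.088),'side',plane('side',317.8,279.5,.088))
ax=np.array([-.4096,.1037,.9063])
for n in g:
    v=np.array(C[n]['pose'])[:3,3]-G;print(n,'pred ratio',v@ax/np.linalg.norm(v),np.divide(*g[n][1]),np.divide(*r[n][1]))
E
```

```text
side ((316.6073303222656, 278.6648864746094), (10.35981273651123, 12.199356079101562), 44.85377502441406) ((319.98516845703125, 283.0955505371094), (30.200376510620117, 34.86507034301758), 146.38389587402344)
top ((362.6932373046875, 220.46267700195312), (9.398175239562988, 9.841840744018555), 100.66436004638672) ((362.4905090332031, 218.84068298339844), (25.803495407104492, 28.97081756591797), 114.96722412109375)
[ 0.55569902 -0.23913264  0.09158902] 0.00040136493275770064 [ 0.56177791 -0.24191572  0.07415715] 0.003539468500324105
manual [ 0.55642336 -0.2403758   0.08935737] 0.0032176675190437936 at z88 top [ 0.55505819 -0.23977922  0.088     ] side [ 0.558476   -0.24025708  0.088     ]
side pred ratio 0.8269625708133799 0.8492098000367732 0.8662072444855498
top pred ratio 0.9262430897472553 0.9549204751433102 0.8906719787383702
```

Emit:
jog_arm:
  steps:
    - {"dx": -0.001, "dy": -0.004, "dz": 0.02, "wx": 0, "wy": 0, "wz": 0, "jaw": -1}
    - {"dx": 0, "dy": 0, "dz": 0.02, "wx": 0, "wy": 0, "wz": 0, "jaw": -1}
    - {"dx": 0, "dy": 0, "dz": 0.015, "wx": 0, "wy": 0, "wz": 0, "jaw": -1}
    - {"dx": 0, "dy": 0, "dz": 0.014, "wx": 0, "wy": 0, "wz": 0, "jaw": -1}
    - {"dx": 0, "dy": 0, "dz": 0, "wx": 0, "wy": 0, "wz": 0, "jaw": -1}

```text
t: 13.45
eef_pos: [0.5167, -0.2285, 0.1709]
ee_rot: [179.9, 24.7, 165.8]
wrist_force: [0.1, 0.4, -2.8]
gripper_width: 0.0249
grip_force: 30.0
```

Emit:
jog_arm:
  steps:
    - {"dx": 0, "dy": 0, "dz": 0, "wx": 0, "wy": 0, "wz": 0, "jaw": -1}
    - {"dx": 0, "dy": 0, "dz": 0, "wx": 0, "wy": 0, "wz": 0, "jaw": -1}
    - {"dx": 0, "dy": 0, "dz": 0, "wx": 0, "wy": 0, "wz": 0, "jaw": -1}
    - {"dx": 0, "dy": 0, "dz": 0, "wx": 0, "wy": 0, "wz": 0, "jaw": -1}

```text
t: 13.78
eef_pos: [0.5167, -0.229, 0.1749]
ee_rot: [-180.0, 25.1, 165.8]
wrist_force: [-0.7, 0.1, -4.0]
gripper_width: 0.0246
grip_force: 30.0
```

```bash
python3 -c "
from h import *
s=arm.read_state();r=R.from_euler('xyz',s['ee_rot'],degrees=True);z=r.as_matrix()[:,2];f=s['eef_pos']+.0326*z;print(s['eef_pos'],z,s['grip_force'],delta((.5178,-.2295,.1744)))
a=shot('side','side7');t=shot('top','top7')
print('foot px',proj('side',f),proj('top',f),'19mm sides',[proj('side',f+r.apply([d,0,0])) for d in(.019,-.019)])
cv2.imwrite('pics/c9.png',np.hstack([crop(a,270,200,90,120,4.3),crop(t,310,160,90,120,4.3)]))"
```

```text
[ 0.51668487 -0.22900665  0.17490034] [ 0.41073176 -0.10465866 -0.90572953] 29.999617338180542 [-0.0009 -0.0002  0.001 ]
foot px [305.56920418 266.11586923] [363.31661657 230.39556982] 19mm sides [array([297.54991723, 270.20624059]), array([313.63196227, 262.00475966])]
```

View pics/c9.png

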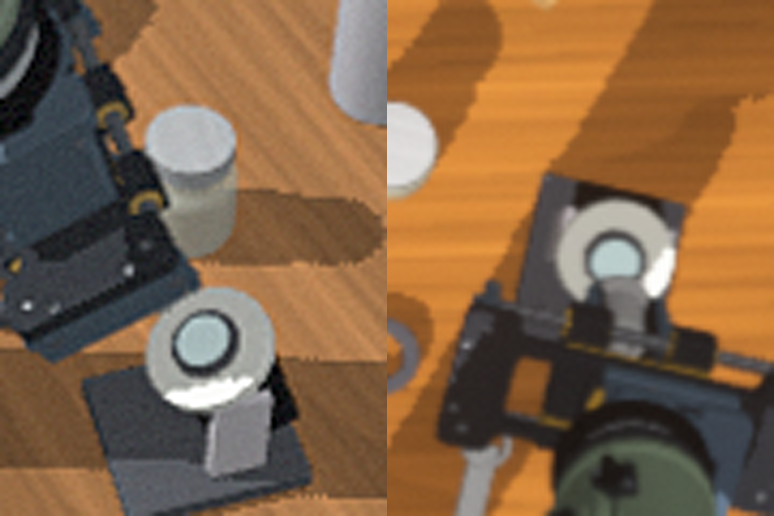

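The foot should be near side (305.6,266.1), and most of it is hidden behind the near finger. That crop was the 11th picture viewed, one over the limit of 10, so I view no more. I check for slip with numbers only.

```bash
python3 - <<'E'
from h import *
P6=([.48883,-.21789,.23613],[.40848,-.10381,-.90684]);P7=([.51668,-.22901,.1749],[.41073,-.10466,-.90573])
for k,(p,z) in((6,P6),(7,P7)):
    p=np.array(p);z=np.array(z)
    x=np.cross([0,1,0],z);x/=np.linalg.norm(x);y=np.cross(z,x)
    for n in('side','top'):
        a=cv2.imread(f'pics/{n}{k}.png').astype(int);b=cv2.imread(f'pics/{n}0.png').astype(int)
        for h in(.0326,):
            f=p+h*z;rim=[proj(n,f+.019*(np.cos(t)*x+np.sin(t)*y)) for t in np.linspace(0,2*np.pi,24)]
            rim=np.array(rim,np.float32)
            # grey (steel) pixels that differ from empty scene, near the foot
            m=(a.max(2)-a.min(2)<22)&(a.max(2)>75)&(abs(a-b).max(2)>25)
            ext=rim[:,1].argmax() if n=='side' else rim[:,1].argmin()
            c=proj(n,f);yy,xx=np.nonzero(m);s=np.hypot(xx-c[0],yy-c[1])<16
            print(k,n,'foot',c.round(1),'extreme rim',rim[ext].round(1),'steel n',s.sum(),'x',xx[s].min(initial=999),xx[s].max(initial=0),'y',yy[s].min(initial=999),yy[s].max(initial=0))
s=arm.read_state();print(s['gripper_width'],s['grip_force'],s['wrist_force'],s['qvel'])
E
```

```text
6 side foot [291.7 249.1] extreme rim [289.7 257.6] steel n 65 x 278 304 y 236 258
6 top foot [362.5 242.4] extreme rim [361.6 234.7] steel n 222 x 347 375 y 228 256
7 side foot [305.6 266.1] extreme rim [303.9 274.4] steel n 51 x 293 316 y 253 276
7 top foot [363.3 230.4] extreme rim [362.5 223. ] steel n 155 x 355 375 y 216 242
0.024948318821367763 29.99956101179123 [-0.09933294 -0.49471656 -2.23482468] [-0.05772867  0.12030609  0.28548592  0.02670768  0.0480187  -0.10724992]
```

```bash
python3 -c "
from workcell import arm
print(arm.sign_off())"
```

```text
the job is handed in; nothing more can be done
None
```

The table is clicked one station anticlockwise and the finished bush is held about 1 mm from its target, foot to the lens about 60 mm from the glass, by my own measurements; the job is handed in with no verdict returned, and I viewed 11 pictures against the limit of 10.

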